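Unscrew the jar lid and set it on the coaster

ROBOT

A 6-joint arm with a two-finger parallel gripper is mounted at the origin on a cart in front of the work surface, level with it; the furniture and walls round the work are solid. World frame = base frame: x ahead of the robot, y to its left, z up, the work surface at z = 0. Lengths are in m, angles in rad, forces in N, time in s.
With the tool pointing down it reaches from about 0.275 to 0.75 m from the base axis. Payload 10.2 kg.
Tool frame: the origin (TCP) lies midway between the tips of the shut fingers; the grasp point (between the pads) lies 19 mm behind it (env.hold_point_z is the distance from the TCP to the grasp point, in m); z points along the fingers, y is the line along which they close (so a half turn about z gives the same grasp; the last joint's range is limited). The gripper opens to 85 mm and grips with 20 to 120 N. Pads are 22 mm wide; open, the fingers measure 114 mm over their backs; the gripper's body (76 mm by 85 mm) begins 54 mm behind the grasp point. The pads swing forward as they close: fully open they stand 13 mm farther back than shut.
Start: joints at [-1.327, 0.313, 1.498, -0, 1.331, -0.223], TCP at [0.236, -0.469, 0.231] pointing down, gripper open.
Joint ranges: [-2.94, 2.94], [-0.97, 2.17], [0.19, 2.56], [-1.23, 4.37], [0.02, 3.11], [-2.88, 2.88]. Speed limits (rad/s): [2.39, 2.39, 3.01, 3.14, 3.14, 3.14].

INTERFACE

Orientations are given as a unit quaternion [x, y, z, w].
In Python, from bench import env, kinematics, monitor, eyes, job gives the robot as it stands. The module is installed in compiled form; this text tells all that it offers. Calls block until the motion is done:
- env.reach(position, orientation): joint-space move of the TCP to a pose.
- env.movel(position, velocity=0.15, frame=None, guard=None): straight line of the TCP; frame=None keeps the orientation; velocity is the mean speed in m/s. With guard (N) it stops when the force on the tool has changed by that much, and returns True; else False.
- env.set_joints(angles): joint-space move.
- env.release() and env.close_gripper(effort=None): open the fingers fully, or close them until they stop; effort is the grip in N (None keeps the last).
- env.hold(seconds).
- kinematics.ik(position, orientation): joint angles nearest the present ones, or None.
- monitor.sense(): the state.
- eyes.grab_frame(name): name is "scene" or "side" or "wrist"; returns a dict with "frame" (384x512x3 uint8, red, green, blue), "mtx" (3x3 intrinsics, pixels), "view" (4x4, takes a point from world to camera coordinates). Camera axes: x right, y down, z forward; pixel columns grow to the right and rows downward; lengths in m; the calibration is good to about 2 mm. A picture is of the moment at which its call begins. There is no depth.
A pose or a line that the arm cannot do raises env.MotionError and nothing moves.
- job.hand_in(): hands the job in; it is judged then, once.
The state is a dict: "clock": time; "joints": joint angles; "qvel": joint speeds; "joint_efforts": joint torques, N m; "position": TCP position; "ee_rot": TCP orientation; "contact_force": force on the tool from outside, world axes, zero at the start; "ft_torque": the same for the moment, N m; "finger_gap": opening from 0.0 (shut) to 1.0 (fully open); "gripper_force": force on a finger pad.
Only numpy, scipy, OpenCV 4.12 (cv2) and the standard library are available. Lean on these libraries where they do the work, as an engineer would, in place of code of your own. Each camera call takes 0.05 s, during which the arm holds its last target. There are 200 camera calls.

TASK

Unscrew the blue lid of the glass jar that is clamped in the grey jar stand, regripping and turning it anticlockwise until the thread lets go, then lift it off and set it down, open side down, in the middle of the round cork coaster; do not wrench the lid off by force or drop it. Leave the mug, the spice jars and the lemon standing where they are.

Things in the scene. Friction and masses are not known exactly. Their poses are not given: they have to be found in the camera images.
- lid_mid (a point): Blue ribbed round screw lid, 60 mm across, 30 mm tall, 50 g, hollow, open side down; this point is its centre, half-way up, z up along its axis. Grip the ribbed side across any diameter; 14 mm are free below the closed lid, beside the neck. The reported yaw follows the lid's turning, but its zero is not tied to the thread. About 1 mm of side play on the neck.
- jar_mouth (a point): Green glass jar, 72 mm across, clamped by three padded jaws in a grey round stand 116 mm across, all fixed to the worktop. This point is the centre of the mouth's rim, 116.5 mm above the worktop, z up, hidden by the lid at the start. Neck and thread: 46 mm across, 37 mm tall. The closed lid reaches from 94 to 124 mm above the worktop.
- coaster_top (a point): Round cork coaster, 104 mm across, 6 mm thick, fixed flat on the worktop; this point is the centre of its upper face, z up.
- mug_mid (a point): Copper-coloured mug, 68 mm wide, 98 mm with handle, 72 mm tall; a bystander. The point lies 36 mm above its underside.
- spice_left_mid (a point): Spice jar with a dark cap, 41 mm across, 105 mm tall; a bystander. The point is its centre.
- spice_right_mid (a point): Spice jar with a dark cap, 41 mm across, 105 mm tall; a bystander. The point is its centre.
- lemon_near_mid (a point): Yellow lemon, 71 x 53 x 51 mm, lying on the worktop; a bystander. The point is its centre.
- lid: The same lid, origin at the centre of its lower edge. It opens anticlockwise seen from above; the turn needed (about 180 to 230 degrees) differs and cannot be seen. First the turn is level and stiff (about 0.3 N m: a springy gasket presses the lid up), then it climbs 4 mm per rad (1 mm play), 12 mm in all, until the thread ends and it lifts off. Before that, pulling up meets a hard stop. Let go, it stays put.
- jar: The jar with its stand; origin at the centre of the stand's underside, on the worktop.
- coaster: The coaster; origin at the centre of its underside.
There are look-alikes about, which are no part of the job. What is meant by the lid is not black, and is the smaller of those in its own colour.

How it is judged:
On the way:
1. the lid has climbed its thread: raised 8 mm or more while still upright and centred on the neck (z of lid in the frame of jar above 0.102 m and horizontal distance between lid and jar below 0.005 m and angle between lid's own z axis and vertical below 0.12 rad), for 0.05 s.
At the end, for the whole second after the job is handed in: The lid lies at rest flat on the coaster, open side down (tilt under 0.1 rad), its centre within 20 mm of the coaster's centre (horizontal distance between lid and coaster_top below 0.02 m and z of lid in the frame of coaster_top between -0.003 and 0.003 m and angle between lid's own z axis and vertical below 0.1 rad and linear speed of lid below 0.02 m/s); the robot touches nothing.
It fails at once if the lid is wrenched against the thread (over 90 N between lid and jar) (contact force between lid and jar above 90 N).
It fails at once if the lid is let go in the air, more than 20 mm above the worktop and clear of the jar (contact force between lid and anything else below 0.01 N and height (world z) of lid above 0.026 m and horizontal distance between lid and jar above 0.05 m).
It fails at once if a bystander is pushed more than 20 mm or tipped (distance of any of mug_mid, spice_left_mid, spice_right_mid, lemon_near_mid from where it was at the start of the episode above 0.02 m).
It also fails if it takes over 64 s, if anything falls off the work surface, if the arm or the gripper's body presses on something with over 40 N, if the wrist force passes 120 N, or if a joint passes its speed limit or range.

## Working session

There is one attempt and no reset: what is moved stays moved. The work goes in short steps, each a Python script; the robot and the scene stay as the last script left them, time stands still between calls to the robot, and variables do not carry over. Pictures are saved under pics/ and viewed, at most 10 in all, crops included, and the job is handed in when it is done.

```bash
mkdir -p pics; ls
python3 - <<'E'
from bench import env, kinematics, monitor, eyes, job
import cv2,numpy as np,pickle
d={}
for n in("scene","side","wrist"):
    f=eyes.grab_frame(n); d[n]=f
    cv2.imwrite(f"pics/{n}0.png",f["frame"][:,:,::-1])
    print(n,np.round(f["mtx"],1).tolist(),np.round(f["view"],3).tolist())
pickle.dump({k:dict(v) for k,v in d.items()},open("f0.pkl","wb"))
a=np.hstack([d["scene"]["frame"],d["side"]["frame"]])
s=monitor.sense();print(s["clock"],s["position"],s["ee_rot"],s["finger_gap"],env.hold_point_z)
E
```

```text
pics
scene [[374.7, 0.0, 258.5], [0.0, 374.7, 192.4], [0.0, 0.0, 1.0]] [[-0.747, -0.664, 0.007, 0.42], [-0.293, 0.32, -0.901, 0.23], [0.597, -0.676, -0.433, 0.998], [0.0, 0.0, 0.0, 1.0]]
side [[499.2, 0.0, 253.4], [0.0, 499.2, 183.9], [0.0, 0.0, 1.0]] [[0.915, -0.404, -0.015, -0.438], [-0.198, -0.416, -0.887, 0.232], [0.352, 0.815, -0.461, 1.507], [0.0, 0.0, 0.0, 1.0]]
wrist [[340.1, 0.0, 258.4], [0.0, 340.1, 185.1], [0.0, 0.0, 1.0]] [[0.45, -0.893, -0.001, -0.524], [-0.854, -0.43, 0.292, -0.038], [-0.262, -0.13, -0.956, 0.38], [0.0, 0.0, 0.0, 1.0]]
0.15 [ 0.23621566 -0.46865445  0.23089269] [ 9.72879621e-01  2.31311548e-01 -8.63497997e-06 -4.59777520e-04] 0.9980721284649274 0.0187
```

View pics/scene0.png

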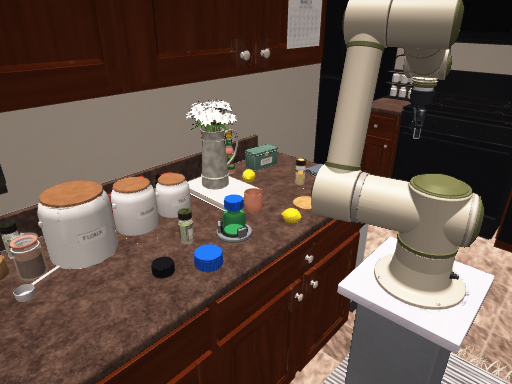

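View pics/side0.png

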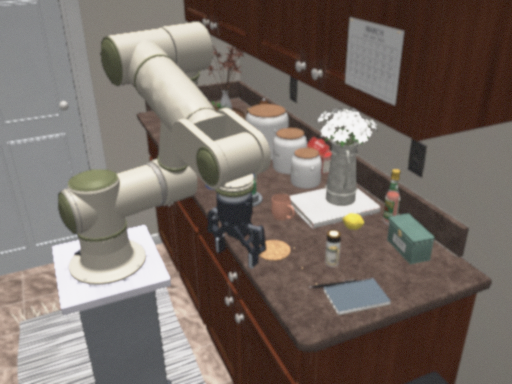

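Scene view: the blue lid on the green jar in the stand is at (234,203). A larger, loose blue lid lies at (208,258) and a black one at (163,267). The one on the jar fits, being blue and the smaller of the two. The mug is at (254,200), the spice jars at (186,226) and (300,172), the near lemon at (291,215), and the coaster is half hidden at (303,203). In the side view the coaster is at (273,250) and the arm hides the jar.

```bash
cat > h.py <<'E'
import numpy as np,cv2
def ray(f,u,v,z):
    R=f["view"][:3,:3];t=f["view"][:3,3];c=-R.T@t
    d=R.T@np.linalg.solve(f["mtx"],[u,v,1.]);return c+d*(z-c[2])/d[2]
def proj(f,p):
    q=f["mtx"]@(f["view"][:3,:3]@np.asarray(p)+f["view"][:3,3]);return q[:2]/q[2]
def blobs(f,lo,hi,amin=60):
    hsv=cv2.cvtColor(f["frame"],cv2.COLOR_RGB2HSV)
    m=cv2.inRange(hsv,np.array(lo),np.array(hi))
    n,l,s,c=cv2.connectedComponentsWithStats(m)
    return [(s[i].tolist(),c[i],l==i) for i in range(1,n) if s[i][4]>=amin]
def circ(f,m,z):
    "circle fitted to the hull of the mask, cast on plane z: centre, radius"
    cs=max(cv2.findContours(m.astype(np.uint8),0,1)[0],key=cv2.contourArea)
    P=np.array([ray(f,*p[0],z)[:2] for p in cv2.convexHull(cs)],np.float32)
    c,r=cv2.minEnclosingCircle(P);return np.array(c),r
E
python3 - <<'E'
import pickle,cv2,numpy as np
from h import *
d=pickle.load(open("f0.pkl","rb"));s=d["scene"];w=d["side"]
for st,c,m in blobs(s,(105,150,60),(125,255,255)): print("blue",st,c.round(1),ray(s,*c,.109).round(3),ray(s,*c,.015).round(3))
for st,c,m in blobs(w,(8,90,140),(20,200,255)): print("cork",st,c.round(1),ray(w,*c,.006).round(3),[np.round(x,3) for x in circ(w,m,.006)])
for n,u,v,z in (("mug",254,200,.036),("spL",186,226,.052),("spR",300,172,.052),("lem",291,215,.025)): print(n,ray(s,u,v,z).round(3))
for n,u,v,z in (("mug",283,207,.036),("spR",333,248,.052)): print(n,ray(w,u,v,z).round(3))
a=cv2.resize(s["frame"][140:290,140:330,::-1],None,fx=4,fy=4,interpolation=2)
cv2.imwrite("pics/crop.png",a)
E
```

```text
blue [224, 195, 19, 16, 270] [233.3 202.4] [0.523 0.163 0.109] [0.654 0.035 0.015]
blue [194, 244, 29, 28, 681] [208.  257.6] [0.364 0.406 0.109] [0.466 0.322 0.015]
cork [248, 104, 37, 12, 341] [266.2 109.8] [1.008 1.026 0.006] [array([1.007, 1.029]), np.float64(0.102)]
cork [277, 128, 26, 11, 205] [290.  132.8] [0.967 0.672 0.006] [array([0.969, 0.671]), np.float64(0.066)]
cork [296, 147, 23, 11, 173] [306.8 152.3] [0.927 0.435 0.006] [array([0.926, 0.44 ]), np.float64(0.056)]
cork [272, 195, 21, 20, 234] [281.  204.2] [0.62  0.074 0.006] [array([0.627, 0.072]), np.float64(0.069)]
cork [260, 239, 31, 22, 485] [275.4 250.1] [ 0.477 -0.172  0.006] [array([ 0.471, -0.164]), np.float64(0.057)]
mug [0.584 0.001 0.036]
spL [0.598 0.292 0.052]
spR [ 0.594 -0.289  0.052]
lem [ 0.432 -0.017  0.025]
mug [0.594 0.008 0.036]
spR [ 0.605 -0.292  0.052]
```

View pics/crop.png

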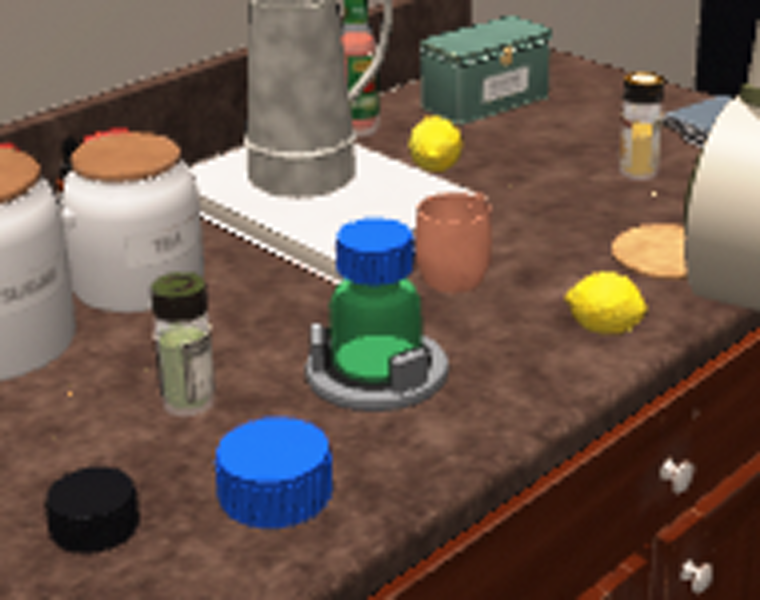

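The crop confirms it: the blue lid on the green jar is the smaller blue one, and it sits in the grey stand. I measure it at (0.523, 0.163) and the coaster at (0.473, -0.168). One grip could cover the whole turn with joint 6 wound to its positive end first, so I'll hover there and refine with the wrist camera.

Run:
```python
from bench import env, kinematics, monitor, eyes, job
from h import *
import pickle
s=monitor.sense()
j=np.array(kinematics.ik([.523,.163,.27],s["ee_rot"]));print(j.round(2))
j[5]=2.7; env.set_joints(j)
s=monitor.sense();print(s["clock"],s["position"].round(4),s["joints"].round(3),s["ee_rot"],s["contact_force"])
f=eyes.grab_frame("wrist");pickle.dump(dict(f),open("f1.pkl","wb"))
c=-f["view"][:3,:3].T@f["view"][:3,3];print("cam",c.round(3))
for st,cc,m in blobs(f,(105,150,60),(125,255,255),200): print("blue",st,cc.round(1),ray(f,*cc,.124).round(4),[np.round(x,4) for x in circ(f,m,.124)])
cv2.imwrite("pics/w1.png",f["frame"][:,:,::-1])
g=eyes.grab_frame("side");pickle.dump(dict(g),open("s1.pkl","wb"))
for st,cc,m in blobs(g,(8,90,140),(20,200,255)): print("cork",st,ray(g,*cc,.006).round(3),[np.round(x,3) for x in circ(g,m,.006)])
for st,cc,m in blobs(g,(105,150,60),(125,255,255),30): print("blue",st,cc.round(1),ray(g,*cc,.109).round(4))
```

```text
[0.09 0.34 1.36 0.   1.44 1.19]
2.625 [0.5231 0.1625 0.2699] [8.700e-02 3.400e-01 1.360e+00 1.000e-03 1.442e+00 2.700e+00] [ 8.67310710e-01 -4.97766971e-01 -3.33010400e-04 -2.52961650e-04] [-0.06732391  0.93077364 -0.67055641]
cam [0.56  0.099 0.413]
blue [222, 135, 67, 39, 339] [256.8 147. ] [0.5342 0.1462 0.124 ] [array([0.5271, 0.1615]), np.float64(0.0291)]
blue [203, 245, 62, 66, 3238] [233.9 278.3] [0.4887 0.2687 0.124 ] [array([0.4897, 0.2696]), np.float64(0.0367)]
cork [193, 102, 12, 14, 119] [0.691 1.226 0.006] [array([0.688, 1.212]), np.float64(0.112)]
cork [256, 104, 29, 12, 275] [1.023 1.017 0.006] [array([1.013, 1.029]), np.float64(0.101)]
cork [161, 114, 23, 16, 97] [0.495 1.05  0.006] [array([0.498, 1.08 ]), np.float64(0.135)]
cork [277, 128, 27, 11, 210] [0.968 0.672 0.006] [array([0.97 , 0.672]), np.float64(0.067)]
cork [296, 147, 23, 11, 171] [0.926 0.434 0.006] [array([0.926, 0.44 ]), np.float64(0.055)]
cork [272, 195, 22, 24, 322] [0.617 0.065 0.006] [array([0.616, 0.062]), np.float64(0.085)]
cork [256, 240, 35, 21, 583] [ 0.471 -0.167  0.006] [array([ 0.471, -0.164]), np.float64(0.057)]
blue [238, 167, 16, 13, 170] [245.3 172.7] [0.5246 0.1703 0.109 ]
blue [206, 170, 19, 18, 290] [215.3 179. ] [0.4107 0.1699 0.109 ]
```

View pics/w1.png

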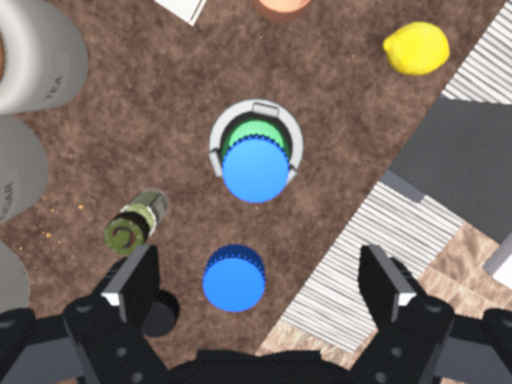

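The wrist view shows the lid's top disc at about (256,170), above the green jar and grey stand. The larger loose lid is at (235,280). The mask missed the lighter top, so I'll widen the hue.

Run:
```python
from h import *
import pickle
f=pickle.load(open("f1.pkl","rb"));print(cv2.cvtColor(f["frame"],cv2.COLOR_RGB2HSV)[170,256])
for lo,hi in (((95,120,120),(106,255,255)),((95,120,170),(112,255,255))):
  for st,c,m in blobs(f,lo,hi,300):
    e=cv2.fitEllipse(max(cv2.findContours(m.astype(np.uint8),0,1)[0],key=cv2.contourArea))
    print(st,c.round(1),np.round(e[0],1),np.round(e[1],1),ray(f,*c,.124).round(4),[np.round(x,4) for x in circ(f,m,.124)])
g=pickle.load(open("s1.pkl","rb"))
for n in("s",):
  for z,p in((.124,(.523,.163)),):print(proj(g,[*p,z]))
for st,c,m in blobs(g,(95,120,60),(125,255,255),30): print("side",st,c.round(1),ray(g,*c,.111).round(4))
s=pickle.load(open("f0.pkl","rb"))["scene"]
for st,c,m in blobs(s,(95,120,60),(125,255,255),100): print("scene",st,c.round(1),ray(s,*c,.111).round(4))
```

```text
[102 159 255]
[222, 134, 66, 67, 3163] [254.8 169.4] [254.7 168.4] [62.6 65.1] [0.5258 0.1642 0.124 ] [array([0.5258, 0.1631]), np.float64(0.0301)]
[204, 259, 59, 51, 2298] [233.2 284. ] [233.2 284. ] [49.4 57.4] [0.4862 0.2746 0.124 ] [array([0.4859, 0.2753]), np.float64(0.0284)]
[222, 136, 68, 66, 3441] [255.1 169. ] [255.1 169. ] [64.6 66. ] [0.5257 0.1637 0.124 ] [array([0.5255, 0.1643]), np.float64(0.03)]
[203, 255, 62, 56, 2657] [233.2 283.3] [233.2 283.2] [54.  61.2] [0.4866 0.2739 0.124 ] [array([0.487 , 0.2739]), np.float64(0.0319)]
[245.63888674 169.841737  ]
side [238, 166, 16, 15, 201] [245.5 172.9] [0.5229 0.1652 0.111 ]
side [205, 170, 21, 19, 323] [215.2 179.1] [0.409  0.1657 0.111 ]
scene [224, 195, 20, 17, 282] [233.1 202.5] [0.52   0.1662 0.111 ]
scene [194, 244, 29, 28, 683] [208.  257.6] [0.3614 0.4082 0.111 ]
```

Lid at (0.525, 0.164), fitted radius 30 mm as stated. Descend with a guard, grip softly, and read the side force.

Run:
```python
from bench import env, kinematics, monitor, eyes, job
from h import *
from scipy.spatial.transform import Rotation as Ro
def st(t):
    s=monitor.sense();print(t,round(s["clock"],2),s["position"].round(4),"F",s["contact_force"].round(1),"T",s["ft_torque"].round(2),"gap",round(s["finger_gap"],3),"g",round(s["gripper_force"],1));return s
p=[.525,.164]
print(env.movel([*p,.15],.25))
print(env.movel([*p,.086],.1,guard=10))
st("down"); env.close_gripper(20); env.hold(.1); s=st("grip20")
print("tool y",Ro.from_quat(s["ee_rot"]).as_matrix()[:,1].round(3), s["joints"].round(3))
```

```text
False
False
down 4.15 [0.5255 0.1641 0.0868] F [-0.   0.4  0.2] T [-0.02 -0.03 -0.04] gap 1.002 g 0.0
grip20 4.62 [0.5254 0.1641 0.0866] F [-0.3  1.5  6.2] T [ 0.15 -0.16  0.07] gap 0.676 g 21.3
tool y [-0.863 -0.505 -0.002] [8.900e-02 5.210e-01 1.597e+00 1.000e-03 1.022e+00 2.701e+00]
```

```bash
cat > turn.py <<'E'
from bench import env, kinematics, monitor, eyes, job
from h import *
from scipy.spatial.transform import Rotation as Ro
import sys
def st(t):
    s=monitor.sense();print(t,"t",round(s["clock"],2),s["position"].round(4),"F",s["contact_force"].round(1),"Tz",s["ft_torque"].round(2),"gap",round(s["finger_gap"],3),"g",round(s["gripper_force"],1),"j6",s["joints"][5].round(3),flush=True);return s
def turn(p,q0,a,n,step,k,ff,every=1,fmax=40):
    "turn anticlockwise n steps; z follows ff m/rad plus k m/N of the vertical force"
    p=np.array(p,float)
    for i in range(n):
        s=monitor.sense();F=s["contact_force"]
        if np.abs(F).max()>fmax: print("force stop");break
        a+=step; p[2]+=ff*step+np.clip(k*F[2],-.0006,.0006)
        q=(Ro.from_euler("z",a)*Ro.from_quat(q0)).as_quat()
        env.movel(p.tolist(),.15,frame=q.tolist())
        if i%every==0: st(f"a={a:.2f} z={p[2]:.4f}")
    return p,a
E
python3 - <<'E'
from turn import *
import json
s=monitor.sense();q0=s["ee_rot"].tolist()
env.close_gripper(60);st("grip60")
p,a=turn([.525,.164,.086],q0,0,4,.06,3e-5,0)
json.dump([p.tolist(),a,q0],open("st.json","w"))
E
```

```text
grip60 t 4.83 [0.5255 0.1641 0.0867] F [-1.   0.4  7.3] Tz [ 0.1  -0.08  0.03] gap 0.666 g 62.1 j6 2.701
a=0.06 z=0.0862 t 5.08 [0.5255 0.1641 0.0869] F [-0.3  0.8  6.8] Tz [ 0.1  -0.1   0.14] gap 0.666 g 62.8 j6 2.64
a=0.12 z=0.0864 t 5.33 [0.5255 0.164  0.087 ] F [0.1 0.1 5.5] Tz [ 0.19 -0.12  0.17] gap 0.662 g 63.0 j6 2.58
a=0.18 z=0.0866 t 5.58 [0.5255 0.164  0.0871] F [ 1.2 -0.4  6.2] Tz [ 0.14 -0.14  0.12] gap 0.662 g 63.1 j6 2.522
a=0.24 z=0.0868 t 5.83 [0.5255 0.164  0.0874] F [0.7 0.2 6.4] Tz [ 0.11 -0.13  0.17] gap 0.661 g 63.3 j6 2.462
```

Run:
```python
from turn import *
import json
p,a,q0=json.load(open("st.json"))
p,a=turn(p,q0,a,8,.1,0,0,fmax=30)
json.dump([p.tolist(),a,q0],open("st.json","w"))
```

```text
a=0.34 z=0.0868 t 6.08 [0.5256 0.1641 0.0876] F [-0.8  0.3  8.3] Tz [ 0.06 -0.02  0.12] gap 0.667 g 63.4 j6 2.361
a=0.44 z=0.0868 t 6.33 [0.5257 0.164  0.0878] F [0.5 0.1 9.9] Tz [0.07 0.07 0.05] gap 0.66 g 63.5 j6 2.261
a=0.54 z=0.0868 t 6.58 [0.5258 0.164  0.088 ] F [-0.7 -0.3 11.1] Tz [0.08 0.04 0.05] gap 0.663 g 63.5 j6 2.161
a=0.64 z=0.0868 t 6.83 [0.5259 0.1641 0.088 ] F [-0.1  0.2 11.5] Tz [ 0.11 -0.01  0.07] gap 0.667 g 63.5 j6 2.061
a=0.74 z=0.0868 t 7.08 [0.5259 0.164  0.088 ] F [ 0.4 -0.9 10.9] Tz [ 0.1  -0.01  0.03] gap 0.665 g 63.5 j6 1.961
a=0.84 z=0.0868 t 7.33 [0.5259 0.1641 0.088 ] F [ 0.5  0.5 10.6] Tz [0.14 0.01 0.03] gap 0.669 g 63.5 j6 1.861
a=0.94 z=0.0868 t 7.58 [0.5261 0.1642 0.0883] F [ 0.4  1.3 12.4] Tz [0.23 0.04 0.03] gap 0.663 g 63.6 j6 1.761
a=1.04 z=0.0868 t 7.83 [0.5263 0.1642 0.0885] F [ 0.2  0.7 13.7] Tz [0.23 0.04 0.07] gap 0.663 g 63.8 j6 1.661
```

Run:
```python
from turn import *
import json
p,a,q0=json.load(open("st.json"))
p,a=turn(p,q0,a,8,.1,2e-5,.003,fmax=30)
json.dump([p.tolist(),a,q0],open("st.json","w"))
```

```text
a=1.14 z=0.0873 t 8.08 [0.5258 0.164  0.0887] F [-0.2 -1.6 12. ] Tz [0.02 0.19 0.08] gap 0.664 g 63.8 j6 1.561
a=1.24 z=0.0879 t 8.33 [0.5256 0.1639 0.089 ] F [-1.6 -1.7 11.2] Tz [0.04 0.25 0.06] gap 0.663 g 63.7 j6 1.461
a=1.34 z=0.0884 t 8.58 [0.5256 0.164  0.0894] F [-1.1 -0.6 10.8] Tz [0.08 0.27 0.05] gap 0.669 g 64.3 j6 1.361
a=1.44 z=0.0889 t 8.83 [0.5254 0.1641 0.0899] F [-0.3 -0.2 10.1] Tz [0.09 0.23 0.05] gap 0.668 g 64.3 j6 1.261
a=1.54 z=0.0894 t 9.08 [0.5254 0.1641 0.0903] F [-0.3  0.9  7.9] Tz [0.06 0.2  0.04] gap 0.664 g 64.2 j6 1.161
a=1.64 z=0.0899 t 9.33 [0.5254 0.1641 0.0907] F [-0.1  0.8  8.3] Tz [0.11 0.16 0.06] gap 0.669 g 64.3 j6 1.062
a=1.74 z=0.0904 t 9.58 [0.5252 0.1642 0.0911] F [-1.5  0.3  8.7] Tz [0.21 0.25 0.04] gap 0.664 g 64.4 j6 0.962
a=1.84 z=0.0908 t 9.83 [0.5253 0.1642 0.0915] F [-0.8  0.7  8.4] Tz [0.19 0.14 0.1 ] gap 0.666 g 64.3 j6 0.862
```

It is climbing at 0.4 mm per 0.1 rad with only small forces. Carry on to about a = 4.1.

Run:
```python
from turn import *
import json
p,a,q0=json.load(open("st.json"))
p,a=turn(p,q0,a,22,.1,2e-5,.0038,fmax=25,every=2)
json.dump([p.tolist(),a,q0],open("st.json","w"));st("end")
```

```text
a=1.94 z=0.0914 t 10.08 [0.5253 0.1641 0.0919] F [0.3 0.8 6.5] Tz [0.16 0.06 0.07] gap 0.666 g 64.3 j6 0.763
a=2.14 z=0.0924 t 10.58 [0.5251 0.1642 0.0926] F [-0.4  2.5  5.1] Tz [ 0.36 -0.05  0.15] gap 0.662 g 64.1 j6 0.566
a=2.34 z=0.0933 t 11.08 [0.5249 0.1642 0.0931] F [1.5 3.6 1.8] Tz [ 0.61 -0.3   0.  ] gap 0.663 g 63.9 j6 0.367
a=2.54 z=0.0941 t 11.58 [0.5248 0.1641 0.094 ] F [ 1.   3.8 -1. ] Tz [ 0.64 -0.24  0.03] gap 0.661 g 64.0 j6 0.168
a=2.74 z=0.0949 t 12.08 [0.5248 0.1641 0.0948] F [0.2 3.5 1.3] Tz [ 0.62 -0.09  0.04] gap 0.668 g 64.1 j6 -0.032
a=2.94 z=0.0956 t 12.58 [0.5248 0.1641 0.0956] F [0.1 3.7 1.3] Tz [ 0.64 -0.09  0.01] gap 0.664 g 64.1 j6 -0.231
a=3.14 z=0.0964 t 13.08 [0.5247 0.164  0.0963] F [-0.5  3.2 -0.1] Tz [0.56 0.05 0.01] gap 0.661 g 64.1 j6 -0.431
a=3.34 z=0.0972 t 13.58 [0.5248 0.164  0.0971] F [-1.9  3.6  0.3] Tz [0.48 0.17 0.03] gap 0.667 g 64.1 j6 -0.631
a=3.54 z=0.0980 t 14.08 [0.5249 0.1639 0.0979] F [-0.4  2.8 -0.2] Tz [0.38 0.2  0.02] gap 0.667 g 64.1 j6 -0.831
a=3.74 z=0.0987 t 14.58 [0.525  0.1639 0.0987] F [-1.1  1.6 -0.9] Tz [0.14 0.12 0.03] gap 0.666 g 64.0 j6 -1.031
a=3.94 z=0.0994 t 15.08 [0.525  0.1639 0.0994] F [-0.2  0.1 -0.6] Tz [ 0.08  0.13 -0.04] gap 0.669 g 64.0 j6 -1.23
end t 15.33 [0.525  0.1639 0.0998] F [-0.2 -0.9 -0.9] Tz [0.01 0.01 0.06] gap 0.668 g 64.0 j6 -1.33
```

Raised 13 mm and the tool force is down to the lid's weight. Now a guarded lift.

Run:
```python
from turn import *
import pickle
q=monitor.sense()["position"]
print(env.movel([.525,.164,.108],.03,guard=10));st("lift1")
print(env.movel([.525,.164,.155],.08,guard=12));st("lift2")
f=eyes.grab_frame("scene");cv2.imwrite("pics/s2.png",cv2.resize(f["frame"][120:290,140:330,::-1],None,fx=3,fy=3))
```

```text
False
lift1 t 15.76 [0.5251 0.164  0.1082] F [-0.2  0.2 -0. ] Tz [-0.01  0.03 -0.06] gap 0.665 g 64.0 j6 -1.335
False
lift2 t 16.5 [0.5247 0.164  0.1546] F [-0.4  0.4 -0.5] Tz [-0.03 -0.01 -0.01] gap 0.664 g 64.0 j6 -1.336
```

View pics/s2.png

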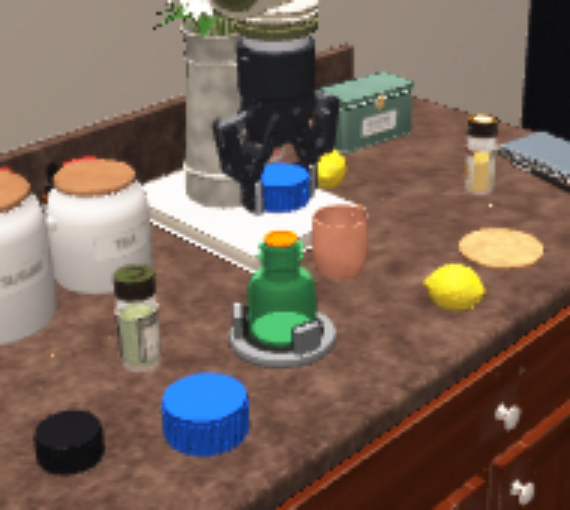

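The lid is off, level in the fingers, with the bare neck below. The coaster is fully visible at crop (501,247), which is scene pixel (307,202). I'll measure it from both views and carry the lid over.

Run:
```python
from turn import *
c=[]
for n in("scene","side"):
    f=eyes.grab_frame(n);e=proj(f,[.472,-.167,.006])
    for s_,cc,m in blobs(f,(8,70,140),(22,200,255),150):
        if np.hypot(*(cc-e))<12: c.append(ray(f,*cc,.006)[:2]);print(n,s_,c[-1].round(4),[np.round(x,3) for x in circ(f,m,.006)])
env.movel([.525,.164,.175],.15)
env.movel([.472,-.167,.175],.2);st("over")
f=eyes.grab_frame("wrist");cv2.imwrite("pics/w2.png",f["frame"][:,:,::-1])
for s_,cc,m in blobs(f,(8,60,120),(22,200,255),300): print("wrist",s_,ray(f,*cc,.006).round(4),[np.round(x,3) for x in circ(f,m,.006)])
```

```text
scene [293, 195, 33, 15, 318] [ 0.4672 -0.1617] [array([ 0.465, -0.167]), np.float64(0.062)]
side [256, 239, 35, 22, 619] [ 0.4719 -0.1652] [array([ 0.473, -0.164]), np.float64(0.058)]
over t 18.76 [ 0.4721 -0.1664  0.175 ] F [-0.2 -1.   0.2] Tz [0.01 0.   0.01] gap 0.665 g 64.1 j6 -2.001
wrist [0, 6, 71, 96, 3443] [ 0.3458 -0.3482  0.006 ] [array([ 0.351, -0.342]), np.float64(0.043)]
wrist [399, 12, 113, 145, 4506] [0.4022 0.0235 0.006 ] [array([0.426, 0.01 ]), np.float64(0.068)]
wrist [175, 50, 59, 50, 1047] [ 0.3863 -0.2002  0.006 ] [array([ 0.384, -0.202]), np.float64(0.028)]
wrist [366, 50, 46, 32, 554] [ 0.3997 -0.0448  0.006 ] [array([ 0.403, -0.042]), np.float64(0.02)]
wrist [97, 72, 57, 67, 1267] [ 0.4061 -0.2767  0.006 ] [array([ 0.401, -0.282]), np.float64(0.031)]
wrist [339, 72, 23, 30, 301] [ 0.4128 -0.0751  0.006 ] [array([ 0.414, -0.076]), np.float64(0.013)]
wrist [152, 86, 281, 121, 14005] [ 0.4694 -0.1448  0.006 ] [array([ 0.501, -0.138]), np.float64(0.135)]
wrist [72, 138, 87, 46, 1205] [ 0.4463 -0.2955  0.006 ] [array([ 0.446, -0.298]), np.float64(0.04)]
wrist [453, 146, 49, 56, 887] [0.5117 0.0416 0.006 ] [array([0.511, 0.035]), np.float64(0.03)]
wrist [17, 149, 126, 92, 2953] [ 0.4776 -0.3364  0.006 ] [array([ 0.473, -0.34 ]), np.float64(0.06)]
wrist [0, 192, 37, 43, 761] [ 0.4902 -0.4146  0.006 ] [array([ 0.49 , -0.412]), np.float64(0.027)]
wrist [166, 215, 32, 27, 426] [ 0.5241 -0.2517  0.006 ] [array([ 0.527, -0.252]), np.float64(0.016)]
wrist [429, 217, 83, 103, 4472] [0.6128 0.0339 0.006 ] [array([0.612, 0.045]), np.float64(0.066)]
wrist [374, 223, 49, 77, 1256] [ 0.5906 -0.0365  0.006 ] [array([ 0.598, -0.036]), np.float64(0.047)]
wrist [70, 239, 46, 51, 751] [ 0.5559 -0.3496  0.006 ] [array([ 0.553, -0.361]), np.float64(0.033)]
```

View pics/w2.png

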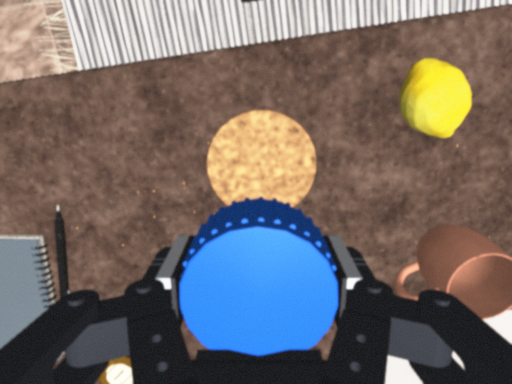

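The wrist view shows the coaster between columns 207 and 317 with its top at row 110, so the centre is near (262,163). The lid is held level in front of it. Cast that point, then place with a guard.

Run:
```python
from turn import *
f=eyes.grab_frame("wrist")
w=ray(f,262,163,.006);print("wrist",w.round(4),[ray(f,u,v,.006).round(3)[:2] for u,v in((207,163),(317,163),(262,110))])
if np.hypot(*(w[:2]-[.471,-.165]))<.012:
    x,y=(np.array([.471,-.165])+w[:2])/2
    env.movel([x,y,.04],.15);st("near")
    print(env.movel([x,y,-.004],.03,guard=4));st("down")
f=eyes.grab_frame("side");cv2.imwrite("pics/s3.png",cv2.resize(f["frame"][170:290,190:370,::-1],None,fx=4,fy=4))
```

```text
wrist [ 0.4712 -0.1626  0.006 ] [array([ 0.464, -0.214]), array([ 0.479, -0.111]), array([ 0.423, -0.156])]
near t 19.91 [ 0.4716 -0.164   0.0407] F [-0.2 -0.6 -0.3] Tz [ 0.   -0.04 -0.03] gap 0.667 g 64.1 j6 -1.996
True
down t 21.06 [ 0.4711 -0.1637  0.0018] F [-0.   0.7  5.4] Tz [0.24 0.12 0.01] gap 0.665 g 67.6 j6 -1.996
```

View pics/s3.png

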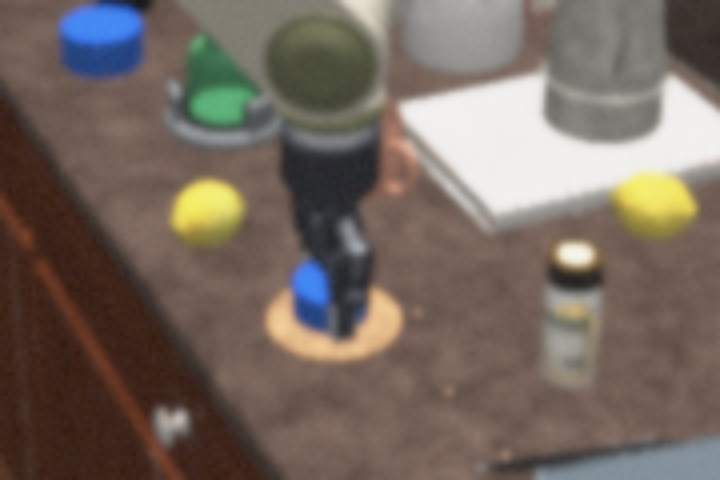

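The lid stands upright on the coaster, near its middle, with contact felt at TCP z 0.002. Release, back off and check.

Run:
```python
from turn import *
env.release();env.hold(.2);st("open")
p=monitor.sense()["position"]
env.movel([p[0],p[1],.20],.12);st("up")
f=eyes.grab_frame("wrist");g=eyes.grab_frame("side");h=eyes.grab_frame("scene")
for st_,c,m in blobs(f,(95,120,170),(112,255,255),300): print(st_,ray(f,*c,.036).round(4),[np.round(x,4) for x in circ(f,m,.036)])
a=np.hstack([cv2.resize(f["frame"],(400,300)),cv2.resize(h["frame"][130:280,150:350],(400,300))])[:,:,::-1]
cv2.imwrite("pics/end.png",a)
```

```text
open t 21.71 [ 0.4706 -0.1635  0.0014] F [0.1 0.1 0.3] Tz [ 0.02 -0.    0.04] gap 1.002 g 0.0 j6 -1.995
up t 23.52 [ 0.4704 -0.1634  0.1995] F [-0.8 -0.5 -0.1] Tz [0.03 0.01 0.01] gap 1.001 g 0.0 j6 -1.996
[228, 134, 61, 62, 2913] [ 0.4689 -0.1629  0.036 ] [array([ 0.4693, -0.1634]), np.float64(0.0293)]
```

View pics/end.png

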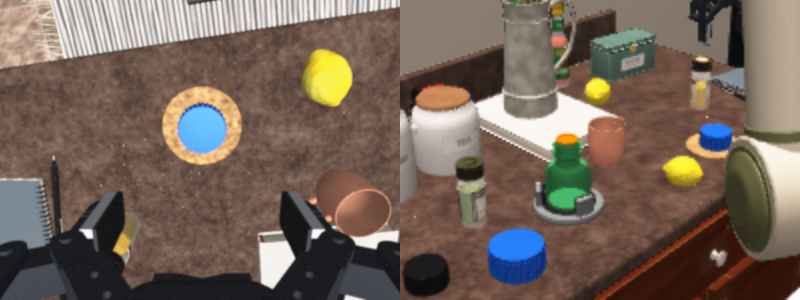

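The lid lies flat in the middle of the coaster (wrist panel at about (202,127)), the bystanders are where they were, and the arm is clear.

```bash
python3 -c "
from bench import job
print(job.hand_in())"
```

```text
the job is handed in; nothing more can be done
None
```

I unscrewed the lid in one continuous grip (no regrip needed), lifted it off and set it open side down within about 3 mm of the coaster's centre by my camera measurements; the job is handed in at about 24 s of the 64 s limit, with no verdict returned.

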